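Feed the row of glass standards to the spectrometer's light port and bolt it in

ROBOT

A 6-joint arm with a two-finger parallel gripper is mounted at the origin on the work surface. World frame = base frame: x ahead of the robot, y to its left, z up, the work surface at z = 0. Lengths are in m, angles in degrees, forces in N, time in s.
With the tool pointing down it reaches from about 0.375 to 0.925 m from the base axis. Payload 5.7 kg.
Tool frame: the origin (TCP) lies at the very end of the fingers, on their centre line; the grasp point (between the pads) lies 19 mm behind it (manip.tcp_to_grasp is the x of the grasp point in the tool frame, in m); x points along the fingers, z is the direction in which the jaws open and shut, and the axes are right-handed (so a half turn about x gives the same grasp; the last joint's range is limited). The gripper opens to 88 mm and grips with 3 to 60 N. Pads are 20 mm wide; open, the fingers measure 115 mm over their backs; the gripper's body (75 mm by 178 mm) begins 61 mm behind the grasp point.
Start: joints at [-70.25, 20.558, 86.54, -0, 72.909, -6.595], TCP at [0.266, -0.538, 0.223] pointing down, gripper open.
Joint ranges: [-170.27, 170.27], [-57.76, 135], [12.27, 136.19], [-55.21, 235.2], [11.17, 155.16], [-170.74, 170.74]. Speed limits (degrees/s): [136.94, 136.94, 180, 180, 180, 180].

INTERFACE

Orientations are given as [roll, pitch, yaw] about the fixed x, y, z axes, in that order (R = Rz(yaw) Ry(pitch) Rx(roll)).
In Python, from plant import manip gives the robot as it stands.
- The arm moves only by the shell command python3 -m creep 'ROWS' [OPENING]. ROWS is JSON, a list of rows, each an object with "dp": the shift along the world's x, y, z in mm, a list of three; "twist": the turn about the world's z in degrees. A call has exactly 10 rows; each row shifts and turns the commanded pose from where the row before left it; what a row does not reach is not made up. A row lasts 1/8 s, in which the tool goes at most 62.5 mm and 10.7 degrees, less where a joint would pass 70% of its speed; a pose out of reach is approached as far as the arm can. A call is refused whole if a number of a shift passes 62.5 or a number of a turn 10.7, either way. A call with a gripper value outside its range is refused whole. OPENING is the opening, from 0 (shut) to 1 (fully open), set as the call begins (- or left out, the last holds). The fingers move at their own pace and stop on an object; the grip force is fixed at half the most. Time passes only in rows, so rows that do not move let the fingers close, or fill a call up. It gives the time, the measured TCP pose, the force and the opening at its end, in the units of the state.
- manip.observe(): the state, without advancing time (a new reading comes with each control period).
- manip.read_camera(name): name is "scene" or "side" or "wrist"; returns a dict with "image" (400x640x3 uint8, blue, green, red), "fx", "fy", "cx", "cy" (pixels), "extrinsics" (4x4, takes a point from world to camera coordinates). Camera axes: x right, y down, z forward; pixel columns grow to the right and rows downward; lengths in m; the calibration is good to about 2 mm. A picture is of the moment at which its call begins. There is no depth.
- manip.close_job(): hands the job in, once; it reports no verdict.
The state is a dict: "time_s": time; "qpos": joint angles; "qd": joint speeds; "joint_torque": joint torques, N m; "position": TCP position; "tool_rot": TCP orientation; "contact_force": force on the tool from outside, world axes, zero at the start; "moment": the same for the moment, N m; "opening": opening from 0.0 (shut) to 1.0 (fully open).
Only numpy, scipy, OpenCV 4.12 (cv2) and the standard library are available. Lean on these libraries where they do the work, as an engineer would, in place of code of your own. Each camera call takes 0.05 s, during which the arm holds its last target. There are 200 camera calls.

TASK

Push the row of four blue glass-standard carriers along the aluminium rail, from behind and as one unbroken train, until the first one is fully home against the yellow-marked stop on the black light-port block. Then push the red tab of the cross bolt fully in, so that the bolt closes the channel behind the last carrier. Only push: lift nothing out of the rail, and leave the beaker, the amber jar and the spare carrier on the bench alone.

Things in the scene. Friction and masses are not known exactly. Their poses are not given: they have to be found in the camera images.
- rail: Fixed aluminium feed rail, base 70 (x) x 340 (y) x 12 mm. Origin: centre of its underside, on the bench; z up. The channel runs along its own y; the row is pushed to +y. Channel floor 12 mm above the bench, 39 mm wide, carriers have 1.5 mm play per side and slide freely; side walls 6 mm thick, tops 22 mm above the bench; -y end open.
- stop_face (a point): Centre of the yellow-marked stop face: rail x 0, y +130 mm, 30 mm above the bench, on the black light-port block (70 x 40 mm, 70 mm high, with a round collar up to 98 mm) that closes the channel's +y end. With the train home the four carriers' centres are 18, 54, 90 and 126 mm before it.
- std_amber: Loose blue carrier block, 36 x 36 x 36 mm, with a solid amber glass block (12.5 mm square, 14 mm tall) standing on its top centre, so 50 mm high overall; about 0.11 kg. Origin: centre of its underside; z up, axes parallel to the rail's. One of the four in the row; which of them stands where in the row varies.
- std_green: Loose blue carrier block, 36 x 36 x 36 mm, with a solid green glass block (12.5 mm square, 14 mm tall) standing on its top centre, so 50 mm high overall; about 0.11 kg. Origin: centre of its underside; z up, axes parallel to the rail's. One of the four in the row; which of them stands where in the row varies.
- std_red: Loose blue carrier block, 36 x 36 x 36 mm, with a solid red glass block (12.5 mm square, 14 mm tall) standing on its top centre, so 50 mm high overall; about 0.11 kg. Origin: centre of its underside; z up, axes parallel to the rail's. One of the four in the row; which of them stands where in the row varies.
- std_clear: Loose blue carrier block, 36 x 36 x 36 mm, with a solid clear (pale) glass block (12.5 mm square, 14 mm tall) standing on its top centre, so 50 mm high overall; about 0.11 kg. Origin: centre of its underside; z up, axes parallel to the rail's. One of the four in the row; which of them stands where in the row varies.
- bolt (a joint): Travel of the cross bolt, m: 0 = drawn out, 0.034 = fully in (end of travel). Grows as the tab is pushed along the rail's -x. Sliding friction about 2 N, no spring: stays where left. Starts 0 to 3 mm in. Goes in only when the train is home; otherwise the bar meets a carrier's side.
- bolt_gate (a point): Fixed point where the bolt's bar (10 x 10 mm, 26 to 36 mm above the bench) crosses the channel's centre line: rail x 0, y -24 mm, 31 mm above the bench. Bar tip is 30 mm to its +x side when out, 4 mm past it when in; 5 mm of room to the last carrier when the train is home. The grey guide block stands at rail x 30 to 50 mm, up to 37 mm high.
- bolt_tab (a point): Centre of the outer flat face of the bolt's red push tab, 42 mm above the bench. The tab is 28 mm wide (rail y), 8 mm thick (rail x), from 22 to 60 mm above the bench. The face looks along the rail's +x and is pushed along -x: 92 mm from the channel's centre line when out, 58 mm when in.
- beaker: Bystander: empty glass beaker, radius 30, height 80 mm, loose. Origin: centre of its underside.
- jar: Bystander: amber jar with blue cap, radius 27, height 75 mm, loose. Origin: centre of its underside.
- spare: Bystander: a spare carrier like the others but with a violet glass block, 36 x 36 x 50 mm, loose on the bench, not part of the row. Origin: centre of its underside.
There are look-alikes about, which are no part of the job. What is shaped like the std_amber but brown is not meant.

How it is judged:
By the outcome, as a careful person would: the job done as asked, in the order asked, and still so for the second after the job is handed in, with the robot touching nothing.
It also fails if it takes over 38 s, if anything falls off the work surface, if the arm or the gripper's body presses on something with over 40 N, if the wrist force passes 120 N, or if a joint passes its speed limit or range.

## Working session

There is one attempt and no reset: what is moved stays moved. The work goes in short steps, Python scripts to look and compute and a shell command to move; the robot and the scene stay as the last step left them, time stands still between calls to the robot, and variables do not carry over. Pictures are saved under pics/ and viewed, about 8 in all and at most 12, crops included, and the job is handed in when it is done.

```bash
mkdir -p pics; python3 - <<'E'
from plant import manip
import cv2,numpy as np,pickle
d={n:manip.read_camera(n) for n in("scene","side")}
pickle.dump(d,open('c0.pkl','wb'))
for n in d: cv2.imwrite(f'pics/{n}0.png',d[n]["image"]); print(n,d[n]["fx"],np.round(d[n]["extrinsics"],3).tolist())
o=manip.observe();print(o["position"],o["tool_rot"],o["time_s"],o["opening"])
E
```

```text
scene 460.9576975651245 [[-0.374, 0.927, -0.011, 0.207], [0.677, 0.265, -0.687, -0.355], [-0.634, -0.264, -0.727, 1.378], [0.0, 0.0, 0.0, 1.0]]
side 365.05839896381724 [[-0.891, -0.455, 0.01, 0.517], [-0.328, 0.626, -0.707, 0.222], [0.315, -0.633, -0.707, 0.745], [0.0, 0.0, 0.0, 1.0]]
[ 0.26602142 -0.53710321  0.22190298] [174.48793093  89.90652465 110.83044938] 0.1 0.9999516204434948
```

View pics/scene0.png

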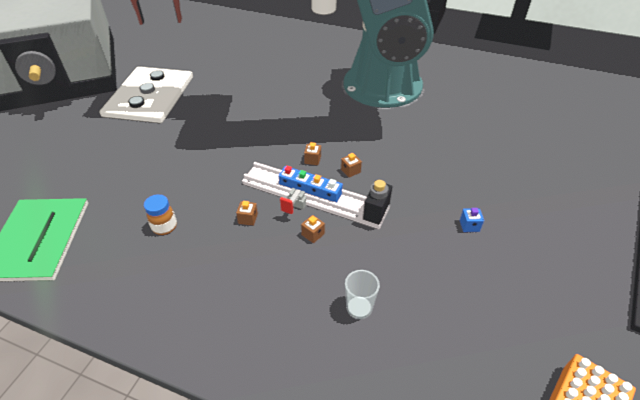

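View pics/side0.png

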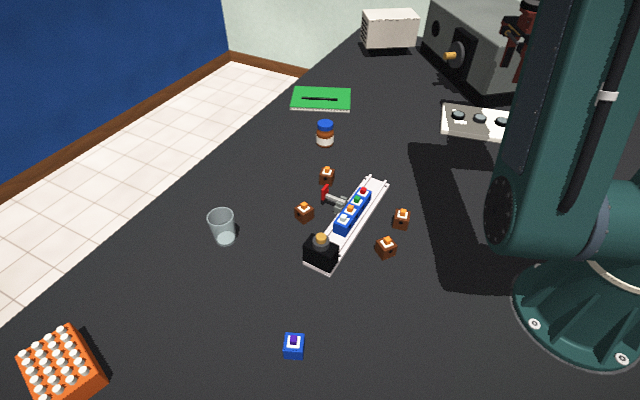

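The row runs at scene (288,173) to (333,188), ordered red, green, amber, clear toward the black block at (378,203). The red tab is at (287,205). Brown look-alikes stand around the rail. I'll enlarge both views.

```bash
python3 - <<'E'
import cv2,pickle
d=pickle.load(open('c0.pkl','rb'))
for n,(x,y,w,h) in {"scene":(230,135,170,110),"side":(290,160,130,120)}.items():
    s=800/170 if n=="scene" else 5
    cv2.imwrite(f'pics/{n}1.png',cv2.resize(d[n]["image"][y:y+h,x:x+w],None,fx=s,fy=s,interpolation=cv2.INTER_CUBIC))
E
```

```text
(no output)
```

View pics/scene1.png

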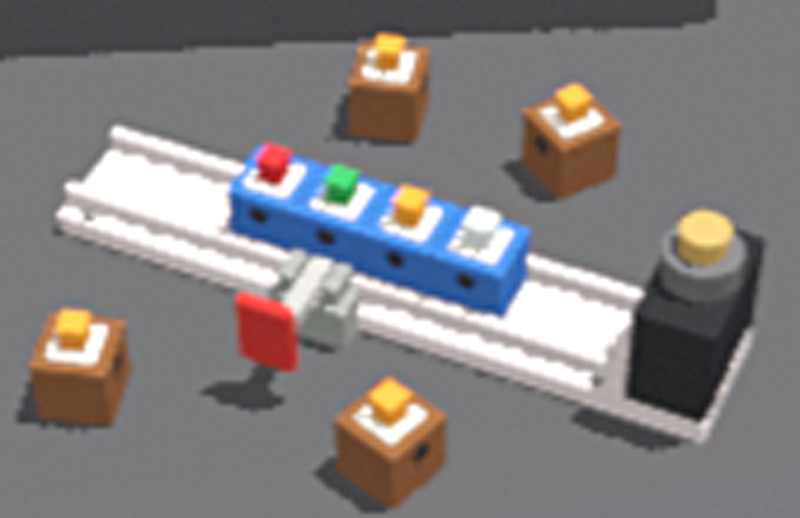

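View pics/side1.png

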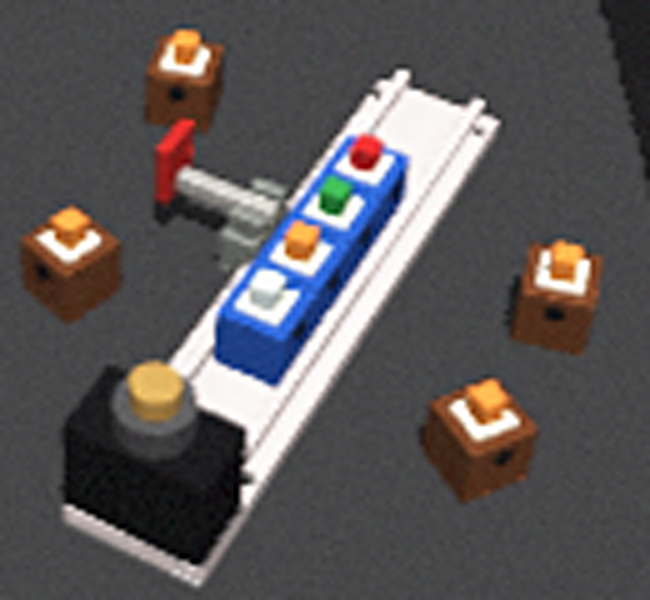

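```bash
cat > fit.py <<'E'
import numpy as np,pickle
from scipy.optimize import least_squares
d=pickle.load(open('c0.pkl','rb'))
def proj(n,P):
    c=d[n];q=c["extrinsics"]@np.append(P,1);return np.array([c["fx"]*q[0]/q[2]+c["cx"],c["fy"]*q[1]/q[2]+c["cy"]])
def world(p,L):
    a=p[2];L=np.array(L)/1000
    return np.array([p[0]+np.cos(a)*L[0]-np.sin(a)*L[1],p[1]+np.sin(a)*L[0]+np.cos(a)*L[1],L[2]])
if __name__=="__main__":
    o=[];S=800/170
    def sc(u,v,f):o.append(("scene",((u+.5)/S-.5+230,(v+.5)/S-.5+135),f))
    def si(u,v,f):o.append(("side",((u+.5)/5-.5+290,(v+.5)/5-.5+160),f))
    for i,(a,b) in enumerate(zip([(274,163),(342,185),(411,207),(483,229)],[(366,152),(335,193),(301,240),(267,288)])):
        f=lambda p,i=i:(0,p[3]*1000+36*i,55)
        sc(*a,f);si(*b,f)
    K=lambda *l:(lambda p:l)
    sc(702,438,K(35,170,0));sc(62,230,K(35,-170,0));sc(115,128,K(-22.5,-170,22));sc(72,186,K(22.5,-170,22))
    si(200,585,K(-35,170,0));si(65,517,K(35,170,0));si(497,122,K(-35,-170,12));si(403,72,K(22.5,-170,22));si(478,103,K(-22.5,-170,22))
    for (u,v),y,z in zip([(236,293),(292,311),(297,370),(240,350)],[-38,-10,-10,-38],[60,60,22,22]):
        sc(u,v,lambda p,y=y,z=z:(92-p[4]*1000,y,z))
    r=lambda p:np.concatenate([proj(n,world(p,f(p)))-m for n,m,f in o])
    best=min((least_squares(r,[.55,-.2,a,-.05,0],loss='soft_l1') for a in np.radians([0,90,180,270])),key=lambda s:s.cost)
    p=best.x;print("pose",p[:2],np.degrees(p[2]),"last y",p[3],"bolt",p[4],"rms",np.sqrt(np.mean(r(p)**2)))
    print(np.round(r(p).reshape(-1,2),1).tolist())
    np.save('p.npy',p)
    for k,l in dict(rear=(0,p[3]*1000-18,30),home_rear=(0,-14,30),stop=(0,130,30),tab=(92,-24,42)).items(): print(k,world(p,l))
    print("ydir",-np.sin(p[2]),np.cos(p[2]))
    for n,px in (("scene",[(312,163),(351,173),(247,221),(313,239)]),):   # brown bottoms
        E=d[n]["extrinsics"];R=E[:3,:3];C=-R.T@E[:3,3]
        for u,v in px:
            q=R.T@np.array([(u-d[n]["cx"])/d[n]["fx"],(v-d[n]["cy"])/d[n]["fy"],1]);w=C-q*(C[2]/q[2])
            b=w[:2]-p[:2];c,s=np.cos(p[2]),np.sin(p[2]);print("brown world",w[:2].round(3),"rail",(c*b[0]+s*b[1]).round(3),(-s*b[0]+c*b[1]).round(3))
E
python3 fit.py
```

```text
pose [ 0.50336744 -0.0186938 ] 357.0448096320417 last y -0.06438230970380499 bolt 0.005254698697295897 rms 0.5700991154726861
[[-0.2, 0.8], [0.3, 0.6], [-0.3, 0.6], [0.3, 1.1], [-0.4, 0.5], [0.5, 0.7], [-0.8, 0.5], [0.4, 0.7], [-0.3, 1.6], [-0.4, 0.5], [-0.5, 0.4], [-0.9, -0.3], [0.0, 0.9], [-0.1, 1.1], [0.6, -0.0], [0.6, 0.2], [0.7, -0.5], [0.2, 0.1], [0.1, 0.2], [-0.2, -0.2], [0.5, 0.2]]
rear [ 0.49912022 -0.10096656  0.03      ]
home_rear [ 0.50264567 -0.03267519  0.03      ]
stop [0.51006958 0.11113332 0.03      ]
tab [ 0.59400777 -0.04740494  0.042     ]
ydir 0.051554936508835095 0.9986701600236035
brown world [ 0.401 -0.064] rail -0.1 -0.051
brown world [0.4   0.037] rail -0.106 0.05
brown world [ 0.63  -0.126] rail 0.132 -0.1
brown world [0.624 0.028] rail 0.118 0.053
```

Rail fit: rms 0.6 px, yaw -2.95°. The rear of the train is 68 mm short of home. I'll shut the fingers, turn the jaws along rail x and go behind the row.

```bash
python3 -m creep '[{"dp":[26,43,0],"twist":6.7},{"dp":[26,43,0],"twist":6.7},{"dp":[26,43,0],"twist":6.7},{"dp":[26,43,0],"twist":6.7},{"dp":[26,43,0],"twist":6.7},{"dp":[26,43,0],"twist":6.7},{"dp":[26,43,0],"twist":6.7},{"dp":[26,43,0],"twist":6.7},{"dp":[23,45,0],"twist":7.1},{"dp":[0,0,0],"twist":0}]' 0
```

```text
time_s: 1.35
position: [0.498, -0.1457, 0.2223]
tool_rot: [115.8, 89.9, 113.1]
contact_force: [-1.0, 0.0, -0.2]
opening: 0.005
```

```bash
python3 -m creep '[{"dp":[-1,0,-30],"twist":0},{"dp":[0,0,-30],"twist":0},{"dp":[0,0,-30],"twist":0},{"dp":[0,0,-30],"twist":0},{"dp":[0,0,-25],"twist":0},{"dp":[0,0,-20],"twist":0},{"dp":[0,0,-15],"twist":0},{"dp":[0,0,-10],"twist":0},{"dp":[0,0,-6],"twist":0},{"dp":[0,0,0],"twist":0}]'; python3 - <<'E'
from plant import manip
import cv2
i=manip.read_camera("scene")["image"][115:245,230:400];cv2.imwrite('pics/s2.png',cv2.resize(i,None,fx=4.5,fy=4.5,interpolation=2))
E
```

```text
time_s: 2.6
position: [0.4962, -0.1487, 0.0266]
tool_rot: [174.3, 90.0, 171.3]
contact_force: [0.0, 0.4, 0.8]
opening: 0.005
```

View pics/s2.png

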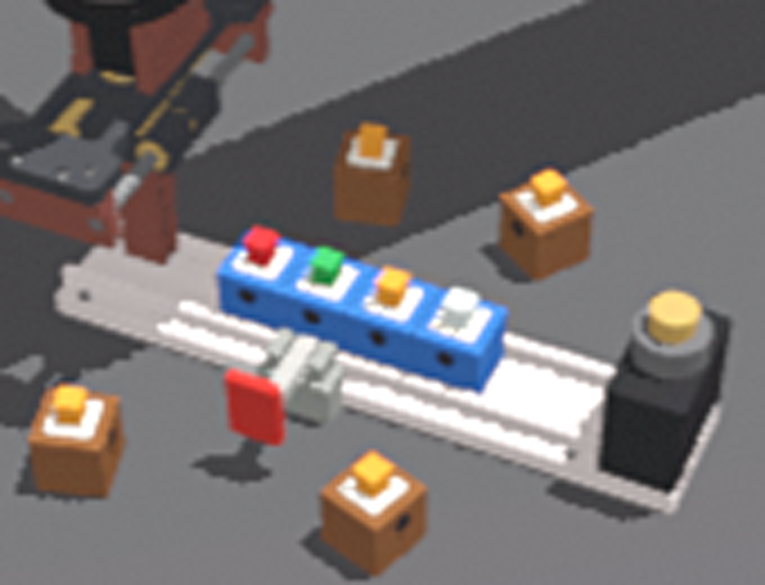

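The fingers are at about (150,220), behind the row and seemingly in the channel line. I'll overlay the predicted outline, because the offset matters.

```bash
python3 - <<'E'
from plant import manip
import cv2,numpy as np
from fit import world
p=np.load('p.npy');P=manip.observe()["position"];print(P)
a=p[2];ex=np.array([np.cos(a),np.sin(a),0]);ey=np.array([-np.sin(a),np.cos(a),0]);ez=np.array([0,0,1])
out=[]
for n in("scene","side"):
    c=manip.read_camera(n)
    pr=lambda W:(lambda q:np.array([c["fx"]*q[0]/q[2]+c["cx"],c["fy"]*q[1]/q[2]+c["cy"]]))(c["extrinsics"]@np.append(W,1))
    o=pr(P)-[32,32];o=o.astype(int);s=6
    im=cv2.resize(c["image"][o[1]:o[1]+64,o[0]:o[0]+64],None,fx=s,fy=s,interpolation=2)
    D=lambda W:tuple(int(v) for v in (pr(W)-o+.5)*s)
    for z in(0,.03):
        L=[D(P+ex*i*.0135+ey*j*.01+ez*z) for i,j in((1,1),(1,-1),(-1,-1),(-1,1))]
        cv2.polylines(im,[np.array(L)],True,(0,255,0),1)
    for x in(-19.5,19.5): cv2.line(im,D(world(p,(x,-170,22))),D(world(p,(x,-60,22))),(0,255,255),1)
    out.append(im)
cv2.imwrite('pics/s3.png',np.hstack(out))
E
```

```text
[ 0.49643165 -0.14874805  0.02683395]
```

View pics/s3.png

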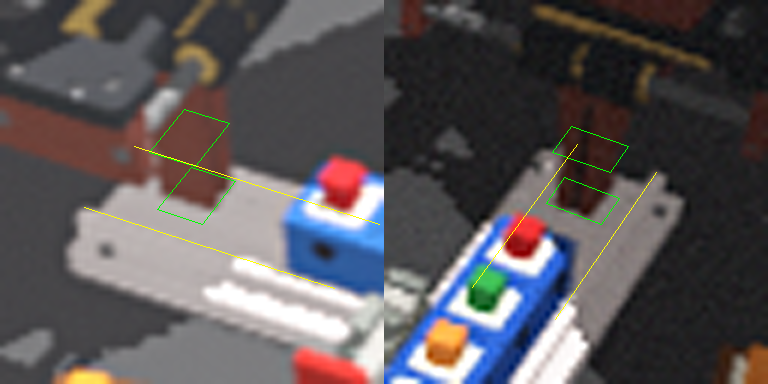

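The overlay matches: the fingers stand inside the channel, behind the red-glass carrier. I'll approach, then push slowly.

```bash
python3 -m creep '[{"dp":[0.5,8,0],"twist":0},{"dp":[0.4,8,0],"twist":0},{"dp":[0.4,7,0],"twist":0},{"dp":[0.2,5,0],"twist":0},{"dp":[0.2,3,0],"twist":0},{"dp":[0.1,2,0],"twist":0},{"dp":[0.1,2,0],"twist":0},{"dp":[0.1,2,0],"twist":0},{"dp":[0.1,2,0],"twist":0},{"dp":[0.1,2,0],"twist":0}]'; python3 -m creep '[{"dp":[0.1,2,0],"twist":0},{"dp":[0.1,2.5,0],"twist":0},{"dp":[0.2,3,0],"twist":0},{"dp":[0.2,3,0],"twist":0},{"dp":[0.2,3,0],"twist":0},{"dp":[0.2,3,0],"twist":0},{"dp":[0.2,3,0],"twist":0},{"dp":[0.2,3,0],"twist":0},{"dp":[0.2,3,0],"twist":0},{"dp":[0.2,3,0],"twist":0}]'; python3 -m creep '[{"dp":[0.2,3,0],"twist":0},{"dp":[0.2,3,0],"twist":0},{"dp":[0.1,3,0],"twist":0},{"dp":[0.2,3,0],"twist":0},{"dp":[0.1,3,0],"twist":0},{"dp":[0.2,2,0],"twist":0},{"dp":[0.1,2,0],"twist":0},{"dp":[0.1,1,0],"twist":0},{"dp":[0,1,0],"twist":0},{"dp":[0,0,0],"twist":0}]'
```

```text
time_s: 4.0
position: [0.4986, -0.1079, 0.0266]
tool_rot: [-73.8, 90.0, -76.8]
contact_force: [0.4, -2.2, -0.6]
opening: -0.001
time_s: 5.25
position: [0.5002, -0.0789, 0.0266]
tool_rot: [167.0, 90.0, 164.1]
contact_force: [0.3, -2.4, -0.1]
opening: 0.0
time_s: 6.5
position: [0.5014, -0.058, 0.0266]
tool_rot: [124.7, 90.0, 121.8]
contact_force: [-0.3, -0.6, -0.0]
opening: 0.007
```

Contact at about 2.4 N. Around 15 mm remain.

```bash
python3 -m creep '[{"dp":[0.1,1,0],"twist":0},{"dp":[0.1,2,0],"twist":0},{"dp":[0.1,2,0],"twist":0},{"dp":[0.1,2,0],"twist":0},{"dp":[0.1,1.5,0],"twist":0},{"dp":[0.1,1,0],"twist":0},{"dp":[0,1,0],"twist":0},{"dp":[0,1,0],"twist":0},{"dp":[0,1,0],"twist":0},{"dp":[0,0.5,0],"twist":0}]'; python3 -m creep '[{"dp":[0,0.5,0],"twist":0},{"dp":[0,0.5,0],"twist":0},{"dp":[0,0.5,0],"twist":0},{"dp":[0,0.3,0],"twist":0},{"dp":[0,0.3,0],"twist":0},{"dp":[0,0.3,0],"twist":0},{"dp":[0,0,0],"twist":0},{"dp":[0,0,0],"twist":0},{"dp":[0,0,0],"twist":0},{"dp":[0,0,0],"twist":0}]'
```

```text
time_s: 7.75
position: [0.5021, -0.0451, 0.0266]
tool_rot: [170.2, 90.0, 167.3]
contact_force: [-0.1, -2.6, -0.7]
opening: 0.01
time_s: 9.0
position: [0.5023, -0.0435, 0.0267]
tool_rot: [-74.2, 89.9, -77.1]
contact_force: [-0.0, -7.1, -1.1]
opening: 0.005
```

```bash
python3 -m creep '[{"dp":[0,0.4,0],"twist":0},{"dp":[0,0.4,0],"twist":0},{"dp":[0,0.4,0],"twist":0},{"dp":[0,0,0],"twist":0},{"dp":[0,0,0],"twist":0},{"dp":[0,0,0],"twist":0},{"dp":[0,0,0],"twist":0},{"dp":[0,0,0],"twist":0},{"dp":[0,0,0],"twist":0},{"dp":[0,0,0],"twist":0}]'
```

```text
time_s: 10.25
position: [0.5026, -0.0434, 0.0268]
tool_rot: [-72.1, 89.8, -75.0]
contact_force: [-0.9, -11.0, -1.4]
opening: 0.005
```

Stalled against the stop: 11 N, with no further advance. I'll retreat and go over to the tab's outer side.

```bash
python3 -m creep '[{"dp":[-0.1,-2,0],"twist":0},{"dp":[-0.1,-4,0],"twist":0},{"dp":[-0.3,-6,0],"twist":0},{"dp":[-0.3,-6,0],"twist":0},{"dp":[0,0,10],"twist":0},{"dp":[0,0,20],"twist":0},{"dp":[0,0,20],"twist":0},{"dp":[0,0,20],"twist":0},{"dp":[5,0,5],"twist":0},{"dp":[10,1,0],"twist":0}]'; python3 -m creep '[{"dp":[18,2,0],"twist":0},{"dp":[20,2,0],"twist":0},{"dp":[20,2,0],"twist":0},{"dp":[20,2,0],"twist":0},{"dp":[18,2,0],"twist":0},{"dp":[10,0,0],"twist":0},{"dp":[0,0,0],"twist":0},{"dp":[0,0,0],"twist":0},{"dp":[0,0,0],"twist":0},{"dp":[0,0,0],"twist":0}]'; python3 - <<'E'
from plant import manip
import cv2
c=manip.read_camera("side");i=c["image"][160:280,290:420]
j=manip.read_camera("scene")["image"][125:245,245:400]
cv2.imwrite('pics/s4.png',cv2.resize(cv2.hconcat([i,j]),None,fx=2.8,fy=2.8,interpolation=2))
E
```

```text
time_s: 11.5
position: [0.5168, -0.0586, 0.102]
tool_rot: [-7.7, 90.0, -10.7]
contact_force: [0.3, -0.1, -1.1]
opening: 0.005
time_s: 12.75
position: [0.6219, -0.0486, 0.1018]
tool_rot: [177.4, 90.0, 174.5]
contact_force: [0.4, 0.2, 0.6]
opening: 0.006
```

View pics/s4.png

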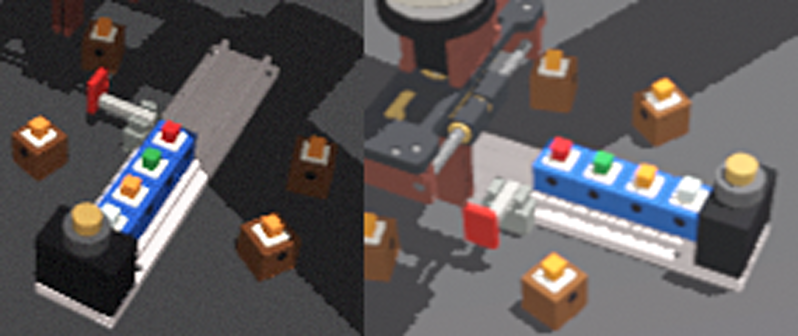

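The train stands unbroken against the black block, red-glass carrier just clear of the bolt guide, and the tab is still out. I'll descend outside the tab.

```bash
python3 -m creep '[{"dp":[4,-0.4,0],"twist":0},{"dp":[0,0,-15],"twist":0},{"dp":[0,0,-20],"twist":0},{"dp":[0,0,-15],"twist":0},{"dp":[0,0,-12],"twist":0},{"dp":[0,0,-8],"twist":0},{"dp":[0,0,0],"twist":0},{"dp":[0,0,0],"twist":0},{"dp":[-3,0.1,0],"twist":0},{"dp":[-3,0.2,0],"twist":0}]'; python3 -m creep '[{"dp":[-3,0.1,0],"twist":0},{"dp":[-3,0.2,0],"twist":0},{"dp":[-3,0.1,0],"twist":0},{"dp":[-3,0.2,0],"twist":0},{"dp":[-3,0.1,0],"twist":0},{"dp":[-3,0.2,0],"twist":0},{"dp":[-2,0.1,0],"twist":0},{"dp":[-2,0.1,0],"twist":0},{"dp":[-2,0.1,0],"twist":0},{"dp":[0,0,0],"twist":0}]'
```

```text
time_s: 14.1
position: [0.6203, -0.0487, 0.0321]
tool_rot: [-9.6, 90.0, -12.5]
contact_force: [-0.4, -0.1, 0.4]
opening: 0.006
time_s: 15.35
position: [0.596, -0.0475, 0.0317]
tool_rot: [-174.2, 90.0, -177.1]
contact_force: [0.7, -0.7, -0.7]
opening: 0.006
```

```bash
python3 -m creep '[{"dp":[-2,0.1,0],"twist":0},{"dp":[-2,0.1,0],"twist":0},{"dp":[-2,0.1,0],"twist":0},{"dp":[-2,0.1,0],"twist":0},{"dp":[-2,0.1,0],"twist":0},{"dp":[-2,0.1,0],"twist":0},{"dp":[-2,0.1,0],"twist":0},{"dp":[-1.5,0.1,0],"twist":0},{"dp":[-1,0.1,0],"twist":0},{"dp":[-1,0.1,0],"twist":0}]'; python3 -m creep '[{"dp":[-1,0.1,0],"twist":0},{"dp":[-1,0,0],"twist":0},{"dp":[-1,0.1,0],"twist":0},{"dp":[-0.5,0,0],"twist":0},{"dp":[-0.5,0,0],"twist":0},{"dp":[-0.5,0,0],"twist":0},{"dp":[-0.5,0,0],"twist":0},{"dp":[-0.5,0,0],"twist":0},{"dp":[0,0,0],"twist":0},{"dp":[0,0,0],"twist":0}]'
```

```text
time_s: 16.6
position: [0.5787, -0.0466, 0.0316]
tool_rot: [-84.0, 90.0, -86.9]
contact_force: [2.0, -1.4, 1.0]
opening: 0.007
time_s: 17.85
position: [0.5731, -0.0462, 0.0316]
tool_rot: [167.9, 90.0, 164.9]
contact_force: [1.1, -0.6, 0.7]
opening: 0.008
```

```bash
python3 -m creep '[{"dp":[-0.5,0,0],"twist":0},{"dp":[-0.5,0,0],"twist":0},{"dp":[-0.5,0,0],"twist":0},{"dp":[-0.5,0,0],"twist":0},{"dp":[-0.5,0,0],"twist":0},{"dp":[-0.5,0,0],"twist":0},{"dp":[0,0,0],"twist":0},{"dp":[0,0,0],"twist":0},{"dp":[0,0,0],"twist":0},{"dp":[0,0,0],"twist":0}]'
```

```text
time_s: 19.1
position: [0.5706, -0.0462, 0.0317]
tool_rot: [7.6, 90.0, 4.6]
contact_force: [4.4, 0.1, -0.2]
opening: 0.005
```

```bash
python3 -m creep '[{"dp":[-0.5,0,0],"twist":0},{"dp":[-0.5,0,0],"twist":0},{"dp":[-0.5,0,0],"twist":0},{"dp":[-0.5,0,0],"twist":0},{"dp":[0,0,0],"twist":0},{"dp":[0,0,0],"twist":0},{"dp":[0,0,0],"twist":0},{"dp":[0,0,0],"twist":0},{"dp":[0,0,0],"twist":0},{"dp":[0,0,0],"twist":0}]'
```

```text
time_s: 20.35
position: [0.5706, -0.0463, 0.0319]
tool_rot: [1.8, 89.8, -1.2]
contact_force: [9.2, 1.4, -4.1]
opening: 0.004
```

Stalled at end of travel (9 N, no motion). I'll back off, lift and check.

```bash
python3 -m creep '[{"dp":[3,0,0],"twist":0},{"dp":[6,0,0],"twist":0},{"dp":[10,0,0],"twist":0},{"dp":[10,0,0],"twist":0},{"dp":[0,0,20],"twist":0},{"dp":[0,0,40],"twist":0},{"dp":[0,0,50],"twist":0},{"dp":[0,0,50],"twist":0},{"dp":[20,-40,30],"twist":0},{"dp":[20,-50,0],"twist":0}]';python3 -m creep '[{"dp":[0,-60,0],"twist":0},{"dp":[0,-60,0],"twist":0},{"dp":[0,-50,0],"twist":0},{"dp":[0,-20,0],"twist":0},{"dp":[0,0,0],"twist":0},{"dp":[0,0,0],"twist":0},{"dp":[0,0,0],"twist":0},{"dp":[0,0,0],"twist":0},{"dp":[0,0,0],"twist":0},{"dp":[0,0,0],"twist":0}]'; python3 - <<'E'
from plant import manip
import cv2,numpy as np
from fit import world
p=np.load('p.npy');out=[]
for n,(x,y,w,h) in {"scene":(230,135,170,110),"side":(290,160,130,110)}.items():
    c=manip.read_camera(n);s=5
    im=cv2.resize(c["image"][y:y+h,x:x+w],None,fx=s,fy=s,interpolation=2)
    for l in [(0,130-18-36*k,55) for k in range(4)]+[(58,-38,60),(58,-10,60),(58,-10,22),(58,-38,22)]:
        q=c["extrinsics"]@np.append(world(p,l),1);u=(c["fx"]*q[0]/q[2]+c["cx"]-x+.5)*s;v=(c["fy"]*q[1]/q[2]+c["cy"]-y+.5)*s
        cv2.circle(im,(int(u),int(v)),4,(255,0,255),1)
    out.append(im)
cv2.imwrite('pics/s5.png',cv2.resize(np.vstack([out[0][:, :850],np.pad(out[1],((0,0),(0,200),(0,0)))]),None,fx=.54,fy=.54,interpolation=3))
cv2.imwrite('pics/s6.png',cv2.resize(out[0],(800,518)))
E
```

```text
time_s: 21.6
position: [0.64, -0.1368, 0.2257]
tool_rot: [-12.5, 89.6, -15.3]
contact_force: [0.3, 0.1, -0.8]
opening: 0.002
time_s: 22.85
position: [0.6373, -0.326, 0.2217]
tool_rot: [-173.9, 90.0, -176.8]
contact_force: [0.3, -0.0, 0.8]
opening: 0.01
```

View pics/s6.png

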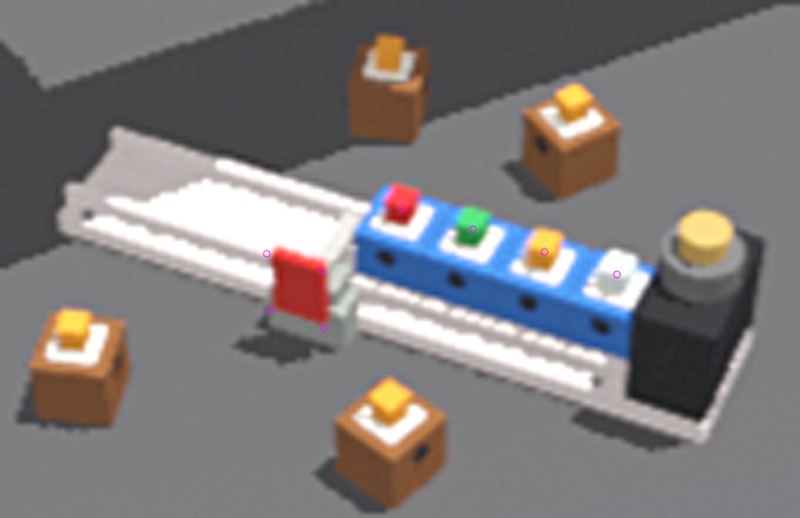

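View pics/s5.png

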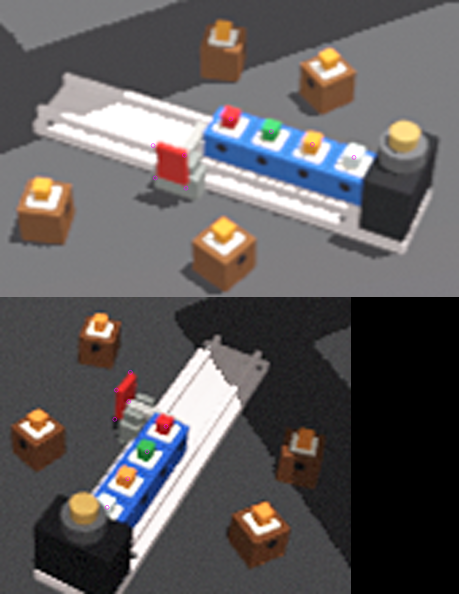

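```bash
python3 -c "
from plant import manip
print(manip.close_job(), manip.observe()['time_s'])"
```

```text
the job is handed in; nothing more can be done
the job is handed in; nothing more can be done
```

The job is handed in: the four-carrier train is home against the stop and the cross bolt is fully in behind it. It took about 23 s of the 38 s allowed.

- **Train:** I pushed it from behind with shut fingers, at about 2.5 N. It stalled at the stop, at 7 N and then 11 N when pressed again, with no further movement. In the last scene picture the glass blocks sit on their predicted home positions, with no gaps between the carriers.
- **Bolt:** The tab stalled at the end of its travel, at 4 N and then 9 N with no movement. Its final place is about 2–3 mm beyond where I predicted. My first fit had already put the starting travel at 5 mm, above the stated 3 mm maximum, so I put this down to fit and calibration error.
- **Bystanders:** I never went near the beaker, the jar or the spare carrier. The brown look-alikes stand where they were. My last pictures were crops that leave out the beaker, jar and spare, so I did not check those three again by camera.

The arm ended well clear of the rail with no contact force.

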